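# Release the ratchet clamp: free the pawl, lay it back, wind the jaw fully open

### The arm

A 6-joint arm with a two-finger parallel gripper is mounted at the origin on a cart in front of the work surface, level with it; the furniture and walls round the work are solid. World frame = base frame: x ahead of the robot, y to its left, z up, the work surface at z = 0. Lengths are in m, angles in degrees, forces in N, time in s.
With the tool pointing down it reaches from about 0.4 to 0.825 m from the base axis. Payload 7 kg.
Tool frame: the origin (TCP) lies midway between the tips of the shut fingers; the grasp point (between the pads) lies 19 mm behind it; z points along the fingers, y is the line along which they close (so a half turn about z gives the same grasp; the last joint's range is limited). The gripper opens to 88 mm and grips with 3 to 60 N. Pads are 19 mm wide; open, the fingers measure 130 mm over their backs; the gripper's body (78 mm by 193 mm) begins 47 mm behind the grasp point.
Start: joints at [-48.065, 20.546, 0.682, 0, -70.136, -16.507], TCP at [0.29, -0.61, 0.227] pointing down, gripper open.
Joint ranges: [-176.03, 176.03], [-82.01, 121.73], [-58.28, 71.71], [-173.87, 95.51], [-174.79, -0.11], [-173.66, 173.66]. Speed limits (degrees/s): [136.94, 136.94, 172.46, 180, 180, 180].

### API

Orientations are given as [roll, pitch, yaw] about the fixed x, y, z axes, in that order (R = Rz(yaw) Ry(pitch) Rx(roll)).
In Python, from plant import ctrl gives the robot as it stands. The module is installed in compiled form; this text tells all that it offers.
- The arm moves only by the tool play_rows, never from a script. Its argument "commands" is a list that holds one entry, the list of rows, each a list of 7 numbers: the turn, a rotation vector about the tool's x, y, z in rad, then the shift along the tool's x, y, z in cm, then the finger opening in cm, from 0 to 8.76. In form: [[[ax, ay, az, x, y, z, grip], ...]]. A call has 1 to 8 rows; each row is the pose to reach, as a shift and turn from the pose commanded when the call began, along the tool's axes at that moment; what a row does not reach only later rows make up. A row lasts 1/12 s, in which the tool goes at most 41.7 mm and 7.16 degrees, less where a joint would pass 70% of its speed; a pose out of reach is approached as far as the arm can. A call with a gripper value outside its range is refused whole. The fingers move at their own pace and stop on an object; the grip force is fixed at half the most. Time passes only in rows, so rows that repeat a pose let the fingers close. It gives the time, the measured TCP pose, the force, the opening and the grip force at its end, in the units of the state.
- ctrl.get_obs(): the state, without advancing time (a new reading comes with each control period).
- ctrl.snapshot(name): name is "scene" or "top"; returns a dict with "color" (384x512x3 uint8, red, green, blue), "camera_matrix" (3x3 intrinsics, pixels), "origin" and "rotation" of the camera in the world. Camera axes: x right, y down, z forward; pixel columns grow to the right and rows downward; lengths in m; the calibration is good to about 2 mm. A picture is of the moment at which its call begins. There is no depth.
- ctrl.close_job(): hands the job in; it is judged then, once.
Trained networks look in a picture, given as the dict that the camera call returned (one of the last four; its "shot" number tells which), for a name from the list of things; names that differ only in an ending like _2 or _b are one class to them, and where a whole thing is asked for, a point or a joint stands for the part that bears it (a point fixed in the world has none). Each returns a list of dicts, best first, with "conf" (0 to 1); they miss things now and then, are a little off and sometimes report something else, mostly with a low value. They report only what shows in the picture. A call takes as long as a camera call. They do not tell look-alikes from the thing itself.
- ctrl.find_in(picture, name): "bbox" ([left, top, width, height] in pixels, round what is visible of it).
The state is a dict: "clock": time; "joint_pos": joint angles; "qvel": joint speeds; "tau": joint torques, N m; "tool_pos": TCP position; "orientation": TCP orientation; "force": force on the tool from outside, world axes, zero at the start; "moment": the same for the moment, N m; "opening": finger opening in m; "gripper_force": force on a finger pad.
Only numpy, scipy, OpenCV 4.12 (cv2) and the standard library are available. Lean on these libraries where they do the work, as an engineer would, in place of code of your own. Each camera call takes 0.05 s, during which the arm holds its last target. There are 200 camera calls.

### The job

The brass block is held fast in the crank-driven ratchet clamp. Ease the crank a little further in the tightening direction (clockwise as you face it) until the pawl is no longer pinched by the tooth, but not on to the next tooth, which would squeeze the block too hard; then lift the pawl clear without wrenching it against the tooth and lay it right over onto its rest. Wind the crank backward until the rack comes firmly up against the end stop's screw, without forcing it, and let go, leaving the block standing on the bed where it is and the things around the clamp undisturbed.

Things in the scene. Friction and masses are not known exactly. Their poses are not given: they have to be found in the camera images.
- clamp: Grey cast-iron ratchet clamp fixed on the bench; bed 80 x 330 x 18 mm along its y. Origin on the bench top below the crank shaft; x level, away from the robot along the shaft; y level, to the left as you face the crank; z up. Gear head 48 x 72 mm over the origin, top at z = 97 mm. Fixed jaw with black facing at the left end (face at y = 146 mm, top z = 67 mm).
- wheel: Steel ratchet wheel (80 mm across, x = -39 to -29 mm, 12 saw teeth) with shaft and crank, turning as one. Origin on the shaft axis, 64 mm above the bench; axes start parallel to the clamp's; turns about x. Clockwise as you face it (positive about +x, top to the right) is forward and tightens the jaw, 20 mm per rad; counter-clockwise is backward, opens it and is blocked by the pawl.
- crank_grip (a point): Middle of the crank's dark wooden grip: a free-running sleeve 19 to 21 mm thick, 50 mm long, parallel to the shaft, pointing to the robot (clamp x = -110 to -60 mm). Circles the shaft axis at 70 mm radius; starts 50 degrees right of upright. Pinch it from above, fingers left and right. Turning takes about 10 N here; the stiff drive stays where it is left, also with the jaw tight.
- mesh_point (a point): On the clamp frame where pawl nose and tooth meet, at the top of the wheel, 100 mm above the bench. The 9 mm deep teeth (30 degrees apart) are undercut: at the start the tooth hooks the pawl, which then resists even a 5 N lift. With the wheel 6 to 10 degrees forward (7 to 12 mm at the grip) it lifts freely. More than 25 N between tooth and pawl counts as wrenching.
- pawl: Steel pawl, 12 mm thick (clamp x = -40 to -28 mm). Origin on its pivot axis (parallel to the shaft, 54 mm left of and 38 mm above it); axes parallel to the clamp's while it is fully in the wheel, nose to the right. Swings up and over to the left (counter-clockwise as you face it) by 1.95 rad to its rest and stays there by its weight; let go before upright it falls back into the wheel.
- pawl_disc (a point): Centre of the pawl's free-turning thumb disc: 20 mm across, 16 mm thick, flat faces toward and away from the robot. At the start 46 mm right of and 26 mm above the pivot, 128 mm above the bench; circles the pivot at 53 mm. Pinch it from above on the flat faces, one finger in front, one behind. A free pawl lifts with under 1 N.
- jaw: Sliding jaw (64 mm wide, 16 mm thick, top 65 mm above the bench) with the toothed steel rack bar, 16 x 16 mm, that runs from it to the right through the gear head. Origin and axes as the clamp's at the start; slides along the clamp's y, to the right (-y) as it opens.
- pad_face (a point): Face of the black springy rubber pad on the sliding jaw, against the block. It presses with about 8 N at the start and 5 N more for each mm the jaw is tightened (0.05 rad of crank). More than 45 N is too much for the block.
- rack_end (a point): Middle of the right-hand end face of the rack bar, 36 mm above the bench; at the start 68 mm right of the clamp's origin.
- end_stop: Grey stop block, 44 x 20 x 30 mm, two bolt heads on top, fixed on the right part of the bed. Origin at the middle of its underside, axes as the clamp's; its face toward the rack is at y = +10 mm. A steel stop screw with a 14 mm button sticks out of that face 18 mm above the origin, straight at the rack end. Place and screw differ each time: the button stands out 3 to 8 mm, which no pose tells.
- screw_hole (a point): Middle of the stop block's face where the stop screw comes out, 36 mm above the bench. The rack end meets the button 3 to 8 mm before this point, after 22 to 36 mm of opening (1.1 to 1.8 rad of backward turning). Firmly up against it, not forced, is 15 to 100 N on the screw: 14 to 38 N along its circle at the crank grip.
- dapping_block: Brass dapping block, a 40 mm cube with round hollows, loose, standing on the bed between the jaws. Origin at the middle of its underside (18 mm above the bench), 126 mm left of the clamp's origin.
- bench_block: Polished steel bench block, 70 x 70 x 18 mm, lying on the bench between robot and clamp, to the right. Origin under its centre.
- punch_can: Small round can of punches, 55 mm across, 62 mm tall, standing on the bench between robot and clamp, to the left. Origin under its centre.
- ring_clamp: Wooden ring clamp, 27 x 128 x 23 mm, lying on the bench between robot and clamp. Origin under its middle.
Not all that is in view belongs to the job. There is more than one size of the dapping_block; the one meant has the size given above.

How it is judged (in metres and radians):
On the way, in this order (a step that is already met when the one before it is completed fails the run):
1. the pawl is lifted clear of the wheel and laid over on its rest (angle between pawl's own z axis and vertical above 1.7 rad), for 0.2 s.
2. the rack is wound back firmly against the stop screw (at least 15 N on it) with the pawl still laid back (contact force between jaw and anything else above 15 N and y of rack_end in the frame of end_stop below 0.021 m and angle between pawl's own z axis and vertical above 1.7 rad), for 0.2 s.
At the end, for the whole second after the job is handed in: The rack end rests against the stop screw's button (still touching it, within 11 mm of the stop block's face), the pawl lies back on its rest (more than 1.7 rad from its place in the wheel), wheel and pawl are still, and the brass block stands upright on the bed within 12 mm of where it stood (y of rack_end in the frame of end_stop below 0.021 m and contact force between jaw and anything else above 0.5 N and angle between pawl's own z axis and vertical above 1.7 rad and angular speed of each of wheel, pawl below 0.05 rad/s and angle between dapping_block's own z axis and vertical below 0.1 rad and distance of dapping_block from where it was at the start of the episode below 0.012 m and linear speed of dapping_block below 0.01 m/s).
It fails at once if the pawl is wrenched against a tooth, or a tooth driven back onto the pawl (more than 25 N between pawl and wheel) (contact force between pawl and wheel above 25 N).
It fails at once if the block is squeezed too hard by the jaw (more than 45 N) (contact force between jaw and dapping_block above 45 N).
It fails at once if the stop screw is forced (more than 100 N from the rack) (contact force between jaw and anything else above 100 N and y of rack_end in the frame of end_stop below 0.021 m).
It fails at once if the bench block, the can or the ring clamp is pushed more than 30 mm (distance of any of bench_block, punch_can, ring_clamp from where it was at the start of the episode above 0.03 m).
It also fails if it takes over 67 s, if anything falls off the work surface, if the arm or the gripper's body presses on something with over 40 N, if the wrist force passes 120 N, or if a joint passes its speed limit or range.

## Working session

There is one attempt and no reset: what is moved stays moved. The work goes in short steps, Python scripts to look and compute and a tool call to move; the robot and the scene stay as the last step left them, time stands still between calls to the robot, and variables do not carry over. Pictures are saved under pics/ and viewed, at most 10 in all, crops included, and the job is handed in when it is done.

Besides the shell and the picture viewer there is one more tool, called after "Call:" as name([rows], argument=value, ...), one row to a line, values as JSON. play_rows: Moves the arm, as the interface text tells. Its arguments: {"type":"object","properties":{"commands":{"type":"array","items":{"type":"array","items":{"type":"array","items":{"type":"number"}}}}},"required":["commands"]}

```bash
mkdir -p pics
cat > h.py <<'E'
from plant import ctrl
import numpy as np, cv2
from scipy.spatial.transform import Rotation as R
def proj(s,P):
    P=np.atleast_2d(P); c=(P-np.array(s["origin"]))@np.array(s["rotation"]); p=c@np.array(s["camera_matrix"]).T
    return p[:,:2]/p[:,2:]
def ray(s,px):
    d=np.linalg.inv(np.array(s["camera_matrix"]))@[px[0],px[1],1]; return np.array(s["origin"]),np.array(s["rotation"])@d
def atz(s,px,z):
    o,d=ray(s,px); return o+d*(z-o[2])/d[2]
def save(s,n,crop=None,f=1):
    im=s["color"][:,:,::-1]
    if crop: x,y,w,h=crop; im=im[y:y+h,x:x+w]
    cv2.imwrite("pics/"+n,cv2.resize(im,None,fx=f,fy=f,interpolation=cv2.INTER_CUBIC))
E
python3 - <<'E'
from h import *
print(ctrl.get_obs())
a=ctrl.snapshot("scene");b=ctrl.snapshot("top")
im=np.vstack([a["color"],b["color"]])
save(a,"a.png",None,1.5);save(b,"b.png",None,1.5)
for s in(a,b):
    print(s["origin"],np.round(s["rotation"],3).tolist(),s["camera_matrix"])
    for n in ["clamp","wheel","crank_grip","pawl","pawl_disc","jaw","end_stop","dapping_block","bench_block","punch_can","ring_clamp"]:
        print(n,[(np.round(d["bbox"],1).tolist(),round(d["conf"],2)) for d in ctrl.find_in(s,n)[:3]])
E
```

```text
{'clock': 0.0, 'joint_pos': array([-4.80661562e+01,  2.05902414e+01,  6.34069202e-01, -2.11776962e-02,
       -7.01329663e+01, -1.65064949e+01]), 'qvel': array([-0.02259592,  0.09517301, -0.09254036, -0.02476231,  0.00031182,
        0.02248092]), 'tau': array([ 1.26032542e-04, -5.82731152e+01,  2.93050522e+01,  6.99721053e+00,
        6.77369404e-03, -1.16172278e-04]), 'tool_pos': array([ 0.289601  , -0.60919447,  0.22563505]), 'orientation': array([ 1.79908878e+02, -6.24105084e-03, -1.54579859e+02]), 'force': array([0.68968347, 0.12232417, 0.22572002]), 'moment': array([-0.02000908,  0.03838504,  0.00103826]), 'gripper_force': 0.0, 'opening': 0.0877363571893045}
[-0.08047919 -0.54166393  0.69882719] [-126.971, -0.468, -47.828] [[484.46096012   0.         252.50207366]
 [  0.         484.46096012 186.77043696]
 [  0.           0.           1.        ]]
clamp [([160.6, 138.6, 125.1, 85.9], 0.87)]
wheel [([207.4, 164.1, 27.7, 30.8], 0.67)]
crank_grip [([207.9, 162.3, 28.7, 33.3], 0.76)]
pawl [([193.2, 148.9, 30.8, 19.0], 0.64)]
pawl_disc [([148.0, 184.5, 26.9, 33.8], 0.72), ([193.9, 1
[... 630 characters left out ...]
  1.        ]]
clamp [([139.6, 157.2, 125.1, 65.6], 0.69)]
wheel [([206.5, 180.2, 32.3, 40.7], 0.76)]
crank_grip [([208.1, 184.6, 31.4, 37.4], 0.96)]
pawl [([179.9, 182.0, 28.5, 10.1], 0.73)]
pawl_disc [([180.4, 182.1, 31.2, 11.5], 0.66)]
jaw [([166.4, 165.7, 70.6, 22.1], 0.57)]
end_stop [([249.7, 163.0, 10.1, 18.9], 0.57)]
dapping_block [([294.6, 176.9, 20.6, 16.3], 0.97), ([329.8, 150.0, 29.8, 33.9], 0.79), ([152.9, 169.6, 13.2, 16.9], 0.49)]
bench_block [([303.7, 223.5, 31.2, 25.6], 0.95)]
punch_can [([176.7, 224.1, 17.0, 20.8], 0.56), ([213.5, 217.8, 47.0, 12.9], 0.37), ([248.6, 161.6, 10.0, 21.3], 0.16)]
ring_clamp [([213.4, 218.4, 50.9, 12.5], 0.79), ([175.5, 220.7, 21.8, 27.1], 0.29)]
```

View pics/a.png

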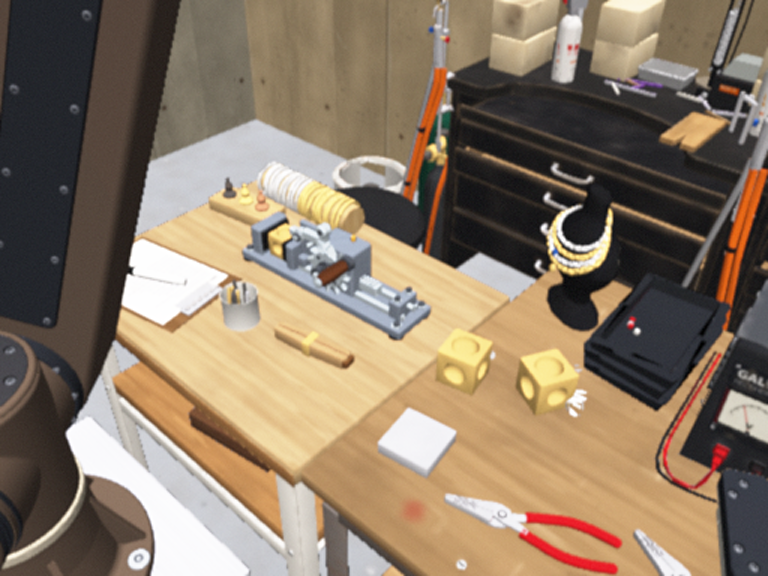

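View pics/b.png

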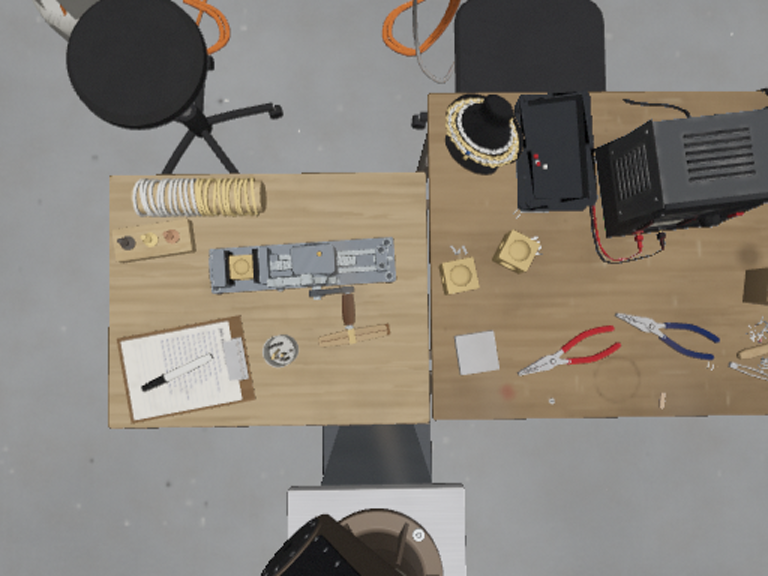

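```bash
sed -i 's/np.array(s\["rotation"\])/R.from_euler("xyz",s["rotation"],degrees=True).as_matrix()/g' h.py
python3 - <<'E'
from h import *
import pickle
A=[ctrl.snapshot("scene") for _ in range(1)];B=[ctrl.snapshot("top")]
pickle.dump((A[0],B[0]),open("s0.pkl","wb"))
save(A[0],"c.png",(155,135,135,95),5.9);save(B[0],"d.png",(135,150,135,60),5.9)
print(proj(B[0],[[.29,-.61,.227],[0,0,0]]))
E
```

```text
[[542.56297359 288.52089809]
 [250.92344158 381.46603073]]
```

View pics/c.png

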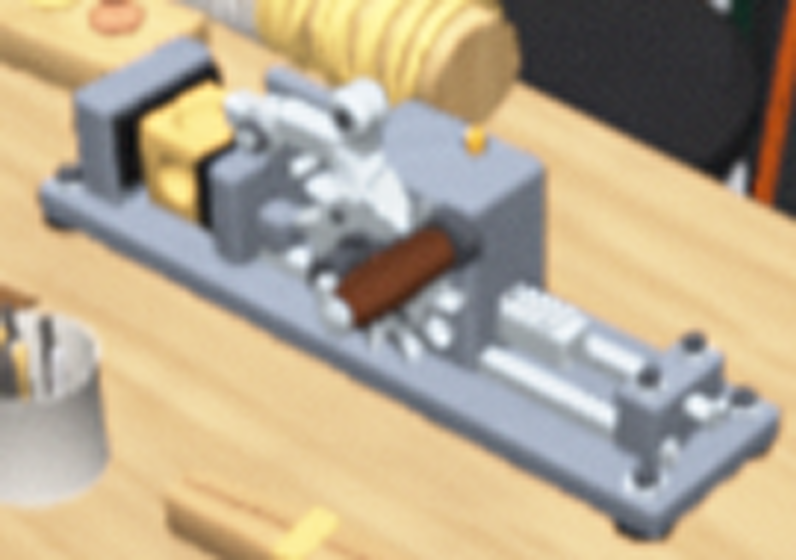

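View pics/d.png

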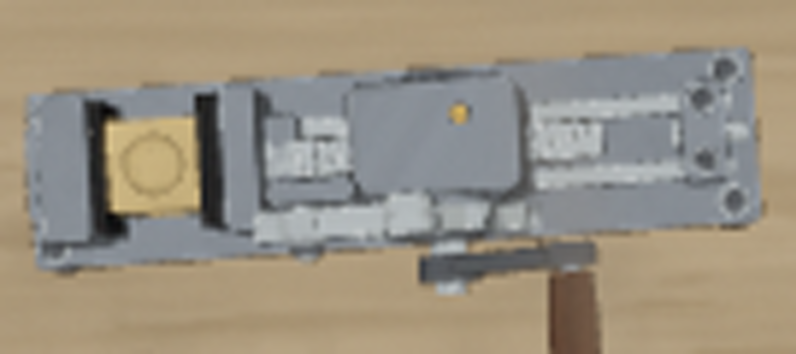

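```bash
cat > fit.py <<'E'
from h import *
import pickle
from scipy.optimize import least_squares
A,B=pickle.load(open("s0.pkl","rb"))
def C(p,m): # clamp mm -> world
    c,s=np.cos(p[2]),np.sin(p[2]); m=np.atleast_2d(m)/1000
    return np.c_[p[0]+c*m[:,0]-s*m[:,1],p[1]+s*m[:,0]+c*m[:,1],m[:,2]]
T=[((153,166),(0,126,58)),((105,122),(20,146,58)),((198,115),(20,106,58)),((200,212),(-20,106,58)),((110,216),(-20,146,58)),
((350,85),(24,36,97)),((520,74),(24,-36,97)),((523,188),(-24,-36,97)),((355,205),(-24,36,97)),((575,310),(-85,-53.6,109))]
S=[((543,168),(24,-36,97)),((397,275),(-85,-53.6,109)),((356,108),(-34,8,128))]
bT=[((28,95),40,1),((752,50),40,0),((762,222),-40,0),((40,268),-40,1)]
bS=[((778,405),40,0),((42,188),-40,1),((640,512),-40,0)]
u=lambda q,o:(np.array(q)+.5)/5.9-.5+o
def res(p,full=False):
    r=[]
    for s,L,b,o in((B,T,bT,(135,150)),(A,S,bS,(155,135))):
        for q,m in L: r.append(proj(s,C(p,m))[0]-u(q,o))
        for q,x,e in b: r.append(proj(s,C(p,(x,p[3]-165+330*e,18)))[0]-u(q,o))
    return np.array(r) if full else np.ravel(r)
p=least_squares(res,[.6,.1,0,0],loss="soft_l1",x_scale=[.1,.1,.1,100]).x
print(p,np.degrees(p[2]));print(np.round(res(p,True),1).tolist())
for n,m in dict(grip=(-85,-53.6,109),disc=(-34,8,128)).items(): print(n,C(p,m))
es=np.mean([atz(B,u(q,(135,150)),.048) for q in((685,90),(722,85),(728,175),(690,180))],0)
c,s=np.cos(p[2]),np.sin(p[2]);d=es[:2]-p[:2];print("endstop clamp",[c*d[0]+s*d[1],-s*d[0]+c*d[1]])
for n,z in(("bench_block",.018),("punch_can",.062),("ring_clamp",.023)):
    bb=ctrl.find_in(ctrl.snapshot("top"),n)[0]["bbox"];print(n,atz(B,bb[:2],z),atz(B,[bb[0]+bb[2],bb[1]+bb[3]],z))
E
python3 fit.py
```

```text
[ 0.55183487  0.09744687  0.05423727 27.86955056] 3.1075669185249835
[[0.3, -0.2], [0.1, -0.0], [0.0, 0.1], [0.6, -0.7], [0.2, -0.3], [-0.9, 0.0], [-0.3, -0.0], [0.4, 0.2], [-0.6, -0.8], [0.1, 3.9], [-0.7, -0.2], [0.0, -0.6], [0.4, -0.0], [-1.0, 0.4], [0.9, -1.8], [-1.6, 1.1], [-0.3, 0.7], [0.5, 0.5], [-2.1, -0.6], [1.9, 0.5]]
grip [[0.46986556 0.03931778 0.109     ]]
disc [[0.51745118 0.10359194 0.128     ]]
endstop clamp [np.float64(-0.0006696190624882149), np.float64(-0.1131832364793723)]
bench_block [ 0.42699735 -0.13708933  0.018     ] [ 0.34568696 -0.22812702  0.018     ]
punch_can [0.4263381  0.18542428 0.062     ] [0.37525741 0.14032491 0.062     ]
ring_clamp [0.43604044 0.08917901 0.023     ] [ 0.40590652 -0.02906476  0.023     ]
```

```bash
sed -i 's/((575,310),(-85,-53.6,109))/((573,333),(-85,-53.6,109))/' fit.py
cat >> fit.py <<'E'
np.save("p.npy",p)
def rows(cmd,yaw,tgt): # shift cm in tool axes for tool-down yaw
    y=np.radians(yaw);d=(np.array(tgt)-cmd)*100
    return [np.cos(y)*d[0]+np.sin(y)*d[1],np.sin(y)*d[0]-np.cos(y)*d[1],-d[2]]
y0=-154.573;t=C(p,(-87,-57,200))[0];print(t,rows([.29,-.61,.227],y0,t),"turn z",np.radians(y0-(-180+np.degrees(p[2]))))
E
python3 fit.py
```

```text
[ 0.55160886  0.09749735  0.05267237 27.80046891] 3.01790478004002
[[0.3, -0.2], [0.1, -0.0], [0.0, 0.2], [0.6, -0.7], [0.1, -0.3], [-0.9, 0.1], [-0.3, 0.1], [0.4, 0.3], [-0.6, -0.7], [0.4, 0.1], [-0.6, -0.2], [0.1, -0.4], [0.3, 0.1], [-1.0, 0.4], [0.8, -1.8], [-1.7, 1.2], [-0.4, 0.7], [0.4, 0.6], [-2.1, -0.7], [1.7, 0.6]]
grip [[0.46954868 0.03949661 0.109     ]]
disc [[0.51723483 0.10369622 0.128     ]]
endstop clamp [np.float64(-0.00026945410114017753), np.float64(-0.11324646039647317)]
bench_block [ 0.42747318 -0.14137686  0.018     ] [ 0.352602   -0.22719511  0.018     ]
punch_can [0.42610242 0.18668773 0.062     ] [0.37185394 0.13126584 0.062     ]
ring_clamp [0.43238302 0.09238445 0.023     ] [ 0.40879141 -0.03069307  0.023     ]
[0.46773045 0.03599602 0.2       ] [np.float64(-43.78796004199988), np.float64(50.710988298441734), np.float64(2.6999999999999997)] turn z 0.39111249398122433
```

Call:
play_rows([
  [[0, 0, 0.05, -2.2, 2.5, 0.1, 8.7], [0, 0, 0.1, -4.4, 5, 0.3, 8.7], [0, 0, 0.15, -7, 8, 0.5, 8.7], [0, 0, 0.2, -9.6, 11, 0.6, 8.7], [0, 0, 0.25, -12.4, 14.2, 0.7, 8.7], [0, 0, 0.3, -15, 17.2, 0.8, 8.7], [0, 0, 0.35, -17.7, 20.4, 0.9, 8.7], [0, 0, 0.391, -20.4, 23.6, 1.0, 8.7]],
])

```text
clock: 2.57
tool_pos: [0.3727, -0.3076, 0.2168]
orientation: [-180.0, 0.0, -177.1]
force: [1.9, 0.3, 0.6]
opening: 0.0873
gripper_force: 0.0
```

```bash
cat >> h.py <<'E'
def nxt(cmd,yaw,sh): # new commanded position after tool shift cm
    y=np.radians(yaw);return np.array(cmd)+np.array([np.cos(y)*sh[0]+np.sin(y)*sh[1],np.sin(y)*sh[0]-np.cos(y)*sh[1],-sh[2]])/100
def rows(cmd,yaw,tgt):
    y=np.radians(yaw);d=(np.array(tgt)-cmd)*100
    return np.round([np.cos(y)*d[0]+np.sin(y)*d[1],np.sin(y)*d[0]-np.cos(y)*d[1],-d[2]],2)
def C(p,m):
    c,s=np.cos(p[2]),np.sin(p[2]); m=np.atleast_2d(m)/1000
    return np.c_[p[0]+c*m[:,0]-s*m[:,1],p[1]+s*m[:,0]+c*m[:,1],m[:,2]]
def IC(p,w):
    c,s=np.cos(p[2]),np.sin(p[2]);d=np.array(w)-[p[0],p[1],0];return np.round(1000*np.array([c*d[0]+s*d[1],-s*d[0]+c*d[1],d[2]]),1)
YG=-154.573-np.degrees(.391)
E
python3 - <<'E'
from h import *
p=np.load("p.npy");c=nxt([.29,-.61,.227],-154.573,[-20.4,23.6,1.0]);print(c,YG);o=ctrl.get_obs();print(o["tool_pos"],o["orientation"])
print(rows(c,YG,C(p,(-87,-57,200))[0]))
E
```

```text
[ 0.37291  -0.309271  0.217   ] -176.9756497896152
[ 0.37269783 -0.30758332  0.21675547] [-1.79983308e+02  4.21484102e-02 -1.77142499e+02]
[-11.29  33.98   1.7 ]
```

Call:
play_rows([
  [[0, 0, 0, -1.1, 3.5, 0.2, 8.7], [0, 0, 0, -2.3, 7.2, 0.4, 8.7], [0, 0, 0, -3.5, 11, 0.6, 8.7], [0, 0, 0, -4.8, 14.8, 0.8, 8.7], [0, 0, 0, -6.1, 18.6, 1, 8.7], [0, 0, 0, -7.4, 22.4, 1.2, 8.7], [0, 0, 0, -8.7, 26.2, 1.4, 8.7], [0, 0, 0, -9.9, 29.8, 1.5, 8.7]],
])

```text
clock: 3.23
tool_pos: [0.4559, -0.0042, 0.2019]
orientation: [180.0, 0.1, -176.9]
force: [0.5, -0.9, 0.3]
opening: 0.087
gripper_force: 0.0
```

Call:
play_rows([
  [[0, 0, 0, -0.8, 2.5, 0.1, 8.7], [0, 0, 0, -1.39, 4.18, 0.2, 8.7], [0, 0, 0, -1.39, 4.18, 2.5, 8.7], [0, 0, 0, -1.39, 4.18, 5, 8.7], [0, 0, 0, -1.39, 4.18, 7.5, 8.7], [0, 0, 0, -1.39, 4.18, 9.5, 8.7], [0, 0, 0, -1.39, 4.18, 11.0, 7], [0, 0, 0, -1.39, 4.18, 11.0, 6]],
])

```text
clock: 3.9
tool_pos: [0.4655, 0.0353, 0.0889]
orientation: [-179.9, -0.3, -177.0]
force: [-0.5, 0.3, -0.2]
opening: 0.0784
gripper_force: 0.0
```

Run:
```python
from h import *
p=np.load("p.npy");c=nxt([ 0.37291,-0.309271,0.217],YG,[-11.29,33.98,12.5]);print(c,IC(p,c));o=ctrl.get_obs();print(o["tool_pos"],IC(p,o["tool_pos"]),o["opening"],o["force"],o["clock"])
a=ctrl.snapshot("scene");save(a,"e.png",(155,110,135,95),5.9)
```

```text
[0.46772478 0.03601237 0.092     ] [-87. -57.  92.]
[0.46553286 0.03529168 0.08894351] [-89.2 -57.6  88.9] 0.07842691540008939 [-0.49777391  0.28932468 -0.21251534] 3.9
```

View pics/e.png

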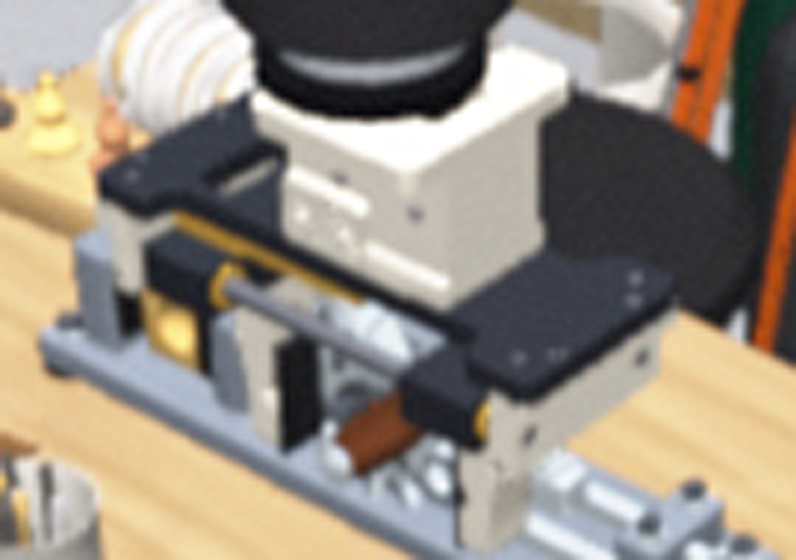

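Call:
play_rows([
  [[0, 0, 0, 0, 0, 0, 5], [0, 0, 0, 0, 0, 0, 4], [0, 0, 0, 0, 0, 0, 3.4], [0, 0, 0, 0, 0, 0, 3.2], [0, 0, 0, 0, 0, 0, 3.2], [0, 0, 0, 0, 0, 0, 3.2]],
])

```text
clock: 4.45
tool_pos: [0.4676, 0.0361, 0.092]
orientation: [180.0, 0.0, -177.0]
force: [0.8, -0.3, 0.8]
opening: 0.0357
gripper_force: 0.0
```

Call:
play_rows([
  [[0, 0, 0, 0, 0, 0, 3.0], [0, 0, 0, 0, 0, 0, 2.9], [0, 0, 0, 0, 0, 0, 2.9]],
])

```text
clock: 4.7
tool_pos: [0.4674, 0.036, 0.0916]
orientation: [180.0, 0.0, -177.0]
force: [-0.2, -0.4, -0.3]
opening: 0.0292
gripper_force: 0.0
```

Call:
play_rows([
  [[0, 0, 0, 0, 0, 0, 2.7], [0, 0, 0, 0, 0, 0, 2.7]],
])

```text
clock: 4.87
tool_pos: [0.4674, 0.0361, 0.0916]
orientation: [180.0, 0.0, -177.0]
force: [-1.8, 1.9, 0.8]
opening: 0.027
gripper_force: 0.9
```

Call:
play_rows([
  [[0, 0, 0, 0, 0, 0.1, 2.5], [0, 0, 0, 0, 0, 0.3, 2.3], [0, 0, 0, 0, 0, 0.5, 2.0], [0, 0, 0, 0, 0, 0.5, 1.5], [0, 0, 0, 0, 0, 0.5, 1.5], [0, 0, 0, 0, 0, 0.5, 1.5]],
])

```text
clock: 5.37
tool_pos: [0.4674, 0.0385, 0.086]
orientation: [179.8, 0.0, -177.0]
force: [-3.8, 16.9, -5.5]
opening: 0.0197
gripper_force: 30.0
```

Call:
play_rows([
  [[0, 0, 0, 0, -0.1, 0.1, 1.5], [0, 0, 0, 0, -0.2, 0.2, 1.5], [0, 0, 0, 0, -0.3, 0.35, 1.5], [0, 0, 0, 0, -0.4, 0.5, 1.5], [0, 0, 0, 0, -0.4, 0.5, 1.5], [0, 0, 0, 0, -0.4, 0.5, 1.5]],
])

```text
clock: 5.87
tool_pos: [0.4676, 0.0348, 0.0812]
orientation: [179.8, 0.1, -177.0]
force: [-5.7, 19.4, -2.1]
opening: 0.0194
gripper_force: 30.0
```

Call:
play_rows([
  [[0, 0, 0, 0, -0.05, 0.05, 1.5], [0, 0, 0, 0, -0.1, 0.1, 1.5], [0, 0, 0, 0, -0.1, 0.1, 1.5]],
])

```text
clock: 6.12
tool_pos: [0.4678, 0.0342, 0.0803]
orientation: [179.7, 0.1, -177.0]
force: [-7.3, 21.9, 0.3]
opening: 0.0196
gripper_force: 30.0
```

Call:
play_rows([
  [[0, 0, 0, 0, 0.1, 0, 1.5], [0, 0, 0, 0, 0.2, 0, 1.5], [0, 0, 0, 0, 0.25, 0, 1.5], [0, 0, 0, 0, 0.25, 0, 2.6], [0, 0, 0, 0, 0.25, 0, 3.6], [0, 0, 0, 0, 0.25, 0, 5], [0, 0, 0, 0, 0.25, -2.5, 5], [0, 0, 0, 0, 0.25, -6, 5]],
])

```text
clock: 6.78
tool_pos: [0.4653, 0.0323, 0.1386]
orientation: [-179.9, -0.4, -177.0]
force: [0.5, -0.1, 0.9]
opening: 0.0469
gripper_force: 0.0
```

Run:
```python
from h import *
p=np.load("p.npy");c=nxt([.46772,.03601,.081],YG,[0,-.25,-6]);o=ctrl.get_obs();print(c,o["tool_pos"],o["force"])
D=C(p,(-34,8,128))[0]
print(rows(c,YG,D+[0,0,.06]),"then z",rows(c,YG,D-[0,0,.016])[2])
a=ctrl.snapshot("top");save(a,"f.png",(135,150,135,75),5.9)
```

```text
[0.4678519  0.03351348 0.141     ] [0.46532056 0.03231327 0.13864372] [ 0.54630199 -0.06899762  0.92882243]
[-5.3   6.75 -4.7 ] then z 2.9
```

View pics/f.png

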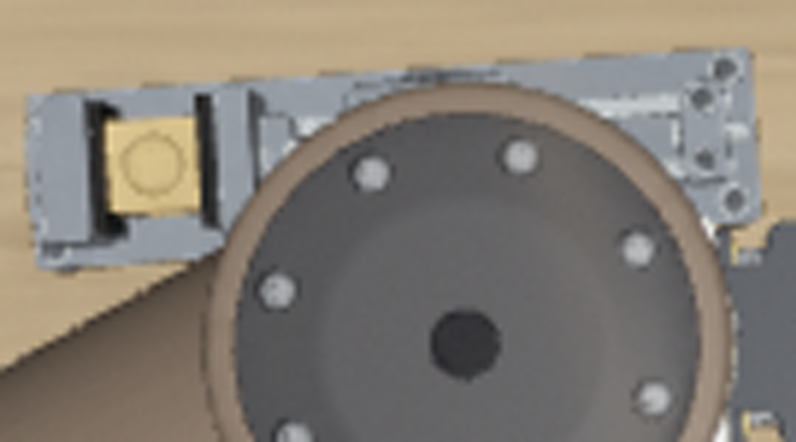

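Call:
play_rows([
  [[0, 0, -0.12, 0, 0, -3, 5], [0, 0, -0.24, 0, 0, -6, 5], [0, 0, -0.36, -1.5, 2, -7, 5], [0, 0, -0.48, -3, 4, -7, 5], [0, 0, -0.6, -4.5, 6, -7, 5], [0, 0, -0.72, -5.3, 6.75, -7, 5], [0, 0, -0.84, -5.3, 6.75, -7, 5], [0, 0, -0.96, -5.3, 6.75, -7, 5]],
])

```text
clock: 7.5
tool_pos: [0.5173, 0.1041, 0.2101]
orientation: [180.0, -0.0, -121.6]
force: [-0.2, -0.4, 0.6]
opening: 0.0502
gripper_force: 0.0
```

Call:
play_rows([
  [[0, 0, -0.12, 0, 0, 0, 4.6], [0, 0, -0.24, 0, 0, 0, 4.2], [0, 0, -0.36, 0, 0, 0.5, 4], [0, 0, -0.48, 0, 0, 1, 4], [0, 0, -0.6, 0, 0, 1.5, 4], [0, 0, -0.6108, 0, 0, 2, 4], [0, 0, -0.6108, 0, 0, 3, 4], [0, 0, -0.6108, 0, 0, 3, 4]],
])

```text
clock: 8.17
tool_pos: [0.5159, 0.1032, 0.1785]
orientation: [179.9, -0.0, -87.2]
force: [-0.1, -1.3, -0.9]
opening: 0.0399
gripper_force: 0.0
```

Run:
```python
from h import *
p=np.load("p.npy");c=nxt(nxt([.4678519,.03351348,.141],YG,[-5.3,6.75,-7]),0,[0,0,3]);o=ctrl.get_obs();print(c,IC(p,c),IC(p,o["tool_pos"]),o["orientation"],o["opening"])
a=ctrl.snapshot("scene");save(a,"g.png",(155,90,135,100),5.9)
```

```text
[0.51721676 0.10371577 0.181     ] [-34.   8. 181.] [-35.4   7.6 178.5] [ 1.79851290e+02 -4.43977021e-02 -8.72278059e+01] 0.03992335323619814
```

View pics/g.png

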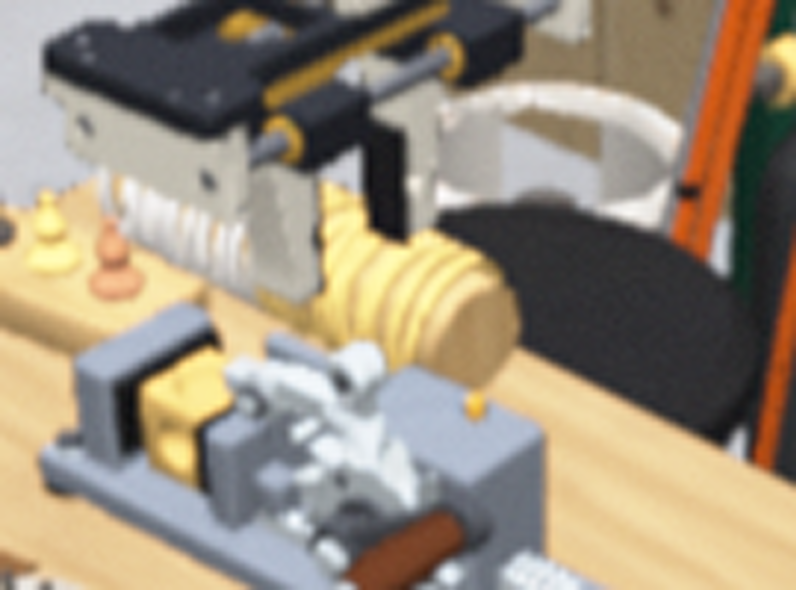

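Call:
play_rows([
  [[0, 0, 0, 0, 0, 2.5, 4], [0, 0, 0, 0, 0, 5, 4], [0, 0, 0, 0, 0, 6, 4], [0, 0, 0, 0, 0, 6.8, 4], [0, 0, 0, 0, 0, 6.8, 3], [0, 0, 0, 0, 0, 6.8, 2.4], [0, 0, 0, 0, 0, 6.8, 2.1], [0, 0, 0, 0, 0, 6.8, 2.1]],
])

```text
clock: 8.88
tool_pos: [0.5176, 0.1041, 0.1137]
orientation: [-179.9, 0.0, -87.0]
force: [0.2, -0.1, -0.3]
opening: 0.0223
gripper_force: 0.0
```

Call:
play_rows([
  [[0, 0, 0, 0, 0, 0, 1.9], [0, 0, 0, 0, 0, 0, 1.8], [0, 0, 0, 0, 0, 0, 1.8]],
])

```text
clock: 9.13
tool_pos: [0.519, 0.1044, 0.1139]
orientation: [-179.7, 0.1, -86.9]
force: [6.4, -0.8, 0.7]
opening: 0.0182
gripper_force: 3.1
```

Call:
play_rows([
  [[0, 0, 0, 0, -0.15, 0, 1.8], [0, 0, 0, 0, -0.27, 0, 1.8], [0, 0, 0, 0, -0.27, 0, 1.5], [0, 0, 0, 0, -0.27, 0, 1.2], [0, 0, 0, 0, -0.27, 0, 1.2], [0, 0, 0, 0, -0.27, 0, 1.2]],
])

```text
clock: 9.63
tool_pos: [0.5202, 0.104, 0.1128]
orientation: [-179.9, 0.0, -87.0]
force: [5.0, -1.0, 0.2]
opening: 0.0157
gripper_force: 30.0
```

Call:
play_rows([
  [[0, 0, 0, -0.04, -0.05, -0.07, 1.2], [0, 0, 0, -0.07, -0.05, -0.13, 1.2], [0, 0, 0, -0.1, -0.05, -0.2, 1.2]],
])

```text
clock: 9.88
tool_pos: [0.5202, 0.1051, 0.1146]
orientation: [-180.0, 0.0, -87.0]
force: [4.5, 0.5, -0.5]
opening: 0.0155
gripper_force: 30.0
```

Call:
play_rows([
  [[0, 0, 0, -0.36, 0, -0.51, 1.2], [0, 0, 0, -0.78, 0, -0.97, 1.2], [0, 0, 0, -1.25, 0, -1.39, 1.2], [0, 0, 0, -1.76, 0, -1.74, 1.2], [0, 0, 0, -2.32, 0, -2.03, 1.2], [0, 0, 0, -2.9, 0, -2.25, 1.2], [0, 0, 0, -3.51, 0, -2.41, 1.2], [0, 0, 0, -4.13, 0, -2.49, 1.2]],
])

```text
clock: 10.55
tool_pos: [0.5178, 0.1469, 0.1386]
orientation: [180.0, 0.0, -87.0]
force: [10.3, 0.9, -13.4]
opening: 0.0158
gripper_force: 30.0
```

Call:
play_rows([
  [[0, 0, 0, -0.62, 0, 0, 1.2], [0, 0, 0, -1.24, 0, 0.06, 1.2], [0, 0, 0, -1.85, 0, 0.2, 1.2], [0, 0, 0, -2.44, 0, 0.41, 1.2], [0, 0, 0, -3, 0, 0.69, 1.2], [0, 0, 0, -3.52, 0, 1.03, 1.2], [0, 0, 0, -4, 0, 1.43, 1.2], [0, 0, 0, -4.43, 0, 1.88, 1.2]],
])

```text
clock: 11.22
tool_pos: [0.5155, 0.1895, 0.12]
orientation: [179.9, -0.1, -87.0]
force: [9.3, -5.3, -6.2]
opening: 0.0159
gripper_force: 30.0
```

Call:
play_rows([
  [[0, 0, 0, 0, -0.1, 0, 1.2], [0, 0, 0, 0, -0.1, 0, 2], [0, 0, 0, 0, -0.1, 0, 3], [0, 0, 0, 0, -0.1, 0, 4], [0, 0, 0, 0, -0.1, 0, 4], [0, 0, 0, 0, -0.1, -2.5, 4], [0, 0, 0, 0, -0.1, -5, 5], [0, 0, 0, 0, -0.1, -8, 5]],
])

```text
clock: 11.88
tool_pos: [0.5155, 0.1899, 0.2007]
orientation: [179.9, -0.1, -87.0]
force: [0.9, -0.3, -0.0]
opening: 0.0473
gripper_force: 0.0
```

Run:
```python
from h import *
p=np.load("p.npy");Y=YG+90
c=np.array([0.51721676,0.10371577,0.181])
for s in([0,0,6.8],[0,-.27,0],[-.1,-.05,-.2],[-4.13,0,-2.49],[-4.43,0,1.88],[0,-.1,-8]): c=nxt(c,Y,s)
o=ctrl.get_obs();print(c,IC(p,c),IC(p,o["tool_pos"]),o["orientation"])
a=np.radians(57.8);G=C(p,(-88,-70*np.sin(a),64+70*np.cos(a)))[0]
print(G,rows(c,Y,G+[0,0,.1]),rows(c,Y,G-[0,0,.018]))
a=ctrl.snapshot("scene");save(a,"h.png",(155,110,135,100),5.9)
```

```text
[0.51684186 0.19041675 0.2011    ] [-29.8  94.6 201.1] [-31.2  94.2 200.7] [ 1.79859596e+02 -6.87656623e-02 -8.69868645e+01]
[0.46684943 0.03371295 0.10130134] [15.38  5.82 -0.02] [15.38  5.82 11.78]
```

View pics/h.png

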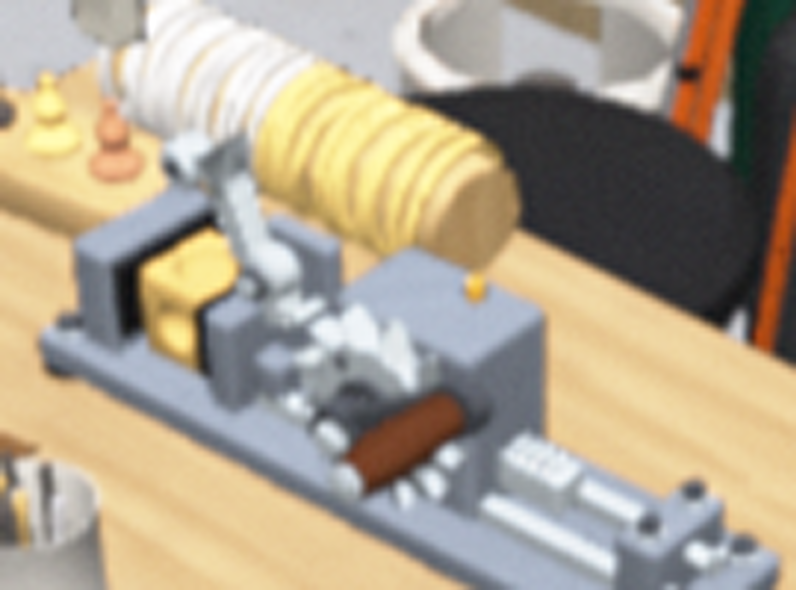

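Call:
play_rows([
  [[0, 0, 0.12, 2, 0.7, 0, 5], [0, 0, 0.24, 4, 1.5, 0, 5], [0, 0, 0.36, 6, 2.3, 0, 5], [0, 0, 0.48, 8.2, 3.1, 0, 5], [0, 0, 0.6, 10.5, 4, 0, 5], [0, 0, 0.72, 12.8, 4.9, 0, 5], [0, 0, 0.84, 14.7, 5.5, 0, 5], [0, 0, 0.96, 15.38, 5.82, 0, 5]],
])

```text
clock: 12.6
tool_pos: [0.4653, 0.0318, 0.2009]
orientation: [180.0, 0.0, -142.4]
force: [1.1, -0.1, -0.3]
opening: 0.05
gripper_force: 0.0
```

Call:
play_rows([
  [[0, 0, 0.12, 0, 0, 0, 5], [0, 0, 0.24, 0, 0, 1, 5], [0, 0, 0.36, 0, 0, 2.5, 5], [0, 0, 0.48, 0, 0, 4, 5], [0, 0, 0.6, 0, 0, 6, 5], [0, 0, 0.6108, 0, 0, 8.5, 5], [0, 0, 0.6108, 0, 0, 11, 5], [0, 0, 0.6108, 0, 0, 11.7, 5]],
])

```text
clock: 13.27
tool_pos: [0.4643, 0.033, 0.0808]
orientation: [-179.9, -0.2, -177.0]
force: [-0.1, 0.5, 0.2]
opening: 0.0498
gripper_force: 0.0
```

Call:
play_rows([
  [[0, 0, 0, 0, 0, 0, 4], [0, 0, 0, 0, 0, 0, 3], [0, 0, 0, 0, 0, 0, 2.4], [0, 0, 0, 0, 0, 0, 2], [0, 0, 0, 0, 0, 0, 1.5], [0, 0, 0, 0, 0, 0, 1.5], [0, 0, 0, 0, 0, 0, 1.5]],
])

```text
clock: 13.85
tool_pos: [0.4672, 0.0348, 0.0847]
orientation: [179.9, 0.1, -177.0]
force: [-2.3, 4.5, 3.3]
opening: 0.0196
gripper_force: 30.0
```

Call:
play_rows([
  [[0, 0, 0, 0, 0.4, -0.58, 1.5], [0, 0, 0, 0, 0.88, -1.13, 1.5], [0, 0, 0, 0, 1.42, -1.63, 1.5], [0, 0, 0, 0, 2.01, -2.07, 1.5], [0, 0, 0, 0, 2.63, -2.45, 1.5], [0, 0, 0, 0, 3.3, -2.76, 1.5], [0, 0, 0, 0, 3.99, -3.0, 1.5], [0, 0, 0, 0, 4.7, -3.16, 1.5]],
])

```text
clock: 14.52
tool_pos: [0.4645, 0.0802, 0.115]
orientation: [-179.9, 0.0, -177.0]
force: [12.0, -8.7, -16.0]
opening: 0.0198
gripper_force: 30.0
```

Call:
play_rows([
  [[0, 0, 0, 0, 0.49, -0.07, 1.5], [0, 0, 0, 0, 0.98, -0.11, 1.5], [0, 0, 0, 0, 1.46, -0.11, 1.5], [0, 0, 0, 0, 1.95, -0.07, 1.5], [0, 0, 0, 0, 2.44, 0, 1.5], [0, 0, 0, 0, 2.79, 0.07, 1.5], [0, 0, 0, 0, 3.15, 0.16, 1.5], [0, 0, 0, 0, 3.38, 0.23, 1.5]],
])

```text
clock: 15.18
tool_pos: [0.4627, 0.1129, 0.1132]
orientation: [-179.8, 0.0, -177.0]
force: [9.3, -12.6, -4.9]
opening: 0.0194
gripper_force: 30.0
```

Run:
```python
from h import *
p=np.load("p.npy")
c=np.array([.46685,.03371,.0841])
for s in([0,4.7,-3.16],[0,3.38,.23]): c=nxt(c,YG,s)
o=ctrl.get_obs();print(IC(p,c),IC(p,o["tool_pos"]),o["orientation"],o["force"])
```

```text
[-88.   21.6 113.4] [-88.   20.  113.2] [-1.79841113e+02  9.17548605e-03 -1.76978083e+02] [  9.26497039 -12.64862516  -4.91891231]
```

Call:
play_rows([
  [[0, 0, 0, 0, 0.23, 0.08, 1.5], [0, 0, 0, 0, 0.46, 0.17, 1.5], [0, 0, 0, 0, 0.69, 0.27, 1.5], [0, 0, 0, 0, 0.69, 0.27, 1.5]],
])

```text
clock: 15.52
tool_pos: [0.4623, 0.1201, 0.1106]
orientation: [-179.9, 0.0, -177.0]
force: [6.5, -7.7, -4.2]
opening: 0.0196
gripper_force: 30.0
```

Call:
play_rows([
  [[0, 0, 0, 0, 0.12, 0.06, 1.5], [0, 0, 0, 0, 0.24, 0.11, 1.5], [0, 0, 0, 0, 0.24, 0.11, 1.5]],
])

```text
clock: 15.77
tool_pos: [0.4622, 0.1222, 0.1096]
orientation: [-179.9, 0.0, -177.0]
force: [7.8, -9.2, -3.9]
opening: 0.0195
gripper_force: 30.0
```

Call:
play_rows([
  [[0, 0, 0, 0, 0.12, 0.06, 1.5], [0, 0, 0, 0, 0.23, 0.12, 1.5], [0, 0, 0, 0, 0.23, 0.12, 1.5]],
])

```text
clock: 16.02
tool_pos: [0.4621, 0.1245, 0.1085]
orientation: [-179.9, 0.0, -177.0]
force: [7.1, -9.2, -2.4]
opening: 0.0199
gripper_force: 30.0
```

-30.4: Δ .22, .12

Call:
play_rows([
  [[0, 0, 0, 0, 0.11, 0.06, 1.5], [0, 0, 0, 0, 0.22, 0.12, 1.5], [0, 0, 0, 0, 0.22, 0.12, 1.5]],
])

```text
clock: 16.27
tool_pos: [0.4619, 0.1267, 0.1074]
orientation: [-179.9, 0.0, -177.0]
force: [6.8, -9.0, -1.7]
opening: 0.0197
gripper_force: 30.0
```

Call:
play_rows([
  [[0, 0, 0, 0, 0.11, 0.07, 1.5], [0, 0, 0, 0, 0.22, 0.14, 1.5], [0, 0, 0, 0, 0.22, 0.14, 1.5]],
])

```text
clock: 16.52
tool_pos: [0.4618, 0.1289, 0.106]
orientation: [-179.9, 0.0, -177.0]
force: [5.9, -9.4, -1.2]
opening: 0.0195
gripper_force: 30.0
```

-34.6: (39.7, 57.6): Δ .21, .14

Call:
play_rows([
  [[0, 0, 0, 0, 0.11, 0.07, 1.5], [0, 0, 0, 0, 0.21, 0.14, 1.5], [0, 0, 0, 0, 0.21, 0.14, 1.5]],
])

```text
clock: 16.77
tool_pos: [0.4617, 0.1311, 0.1047]
orientation: [-179.9, 0.0, -177.0]
force: [5.8, -8.8, -0.7]
opening: 0.0195
gripper_force: 30.0
```

-36.7: (41.8, 56.1): Δ .21, .15

Call:
play_rows([
  [[0, 0, 0, 0, 0.11, 0.08, 1.5], [0, 0, 0, 0, 0.21, 0.15, 1.5], [0, 0, 0, 0, 0.21, 0.15, 1.5]],
])

```text
clock: 17.02
tool_pos: [0.4616, 0.1332, 0.1032]
orientation: [-179.9, 0.0, -177.0]
force: [5.5, -8.8, 0.6]
opening: 0.0194
gripper_force: 30.0
```

-38.8: (43.9, 54.6): Δ .21, .15

Call:
play_rows([
  [[0, 0, 0, 0, 0.11, 0.08, 1.5], [0, 0, 0, 0, 0.21, 0.15, 1.5], [0, 0, 0, 0, 0.21, 0.15, 1.5]],
])

```text
clock: 17.27
tool_pos: [0.4615, 0.1353, 0.1017]
orientation: [-179.9, 0.0, -177.0]
force: [5.2, -8.6, 0.4]
opening: 0.0196
gripper_force: 30.0
```

Call:
play_rows([
  [[0, 0, 0, 0, 0.1, 0.08, 1.5], [0, 0, 0, 0, 0.19, 0.17, 1.5], [0, 0, 0, 0, 0.19, 0.17, 1.5]],
])

```text
clock: 17.52
tool_pos: [0.4614, 0.1373, 0.1001]
orientation: [-179.9, 0.0, -177.0]
force: [4.5, -7.7, 0.9]
opening: 0.0197
gripper_force: 30.0
```

-43: (47.7, 51.2): Δ .19, .17

Call:
play_rows([
  [[0, 0, 0, 0, 0.1, 0.08, 1.5], [0, 0, 0, 0, 0.19, 0.17, 1.5], [0, 0, 0, 0, 0.19, 0.17, 1.5]],
])

```text
clock: 17.77
tool_pos: [0.4613, 0.1385, 0.0989]
orientation: [-179.8, 0.0, -177.0]
force: [3.9, -12.4, 7.4]
opening: 0.0197
gripper_force: 30.0
```

Call:
play_rows([
  [[0, 0, 0, 0, 0.05, 0.04, 1.5], [0, 0, 0, 0, 0.1, 0.09, 1.5], [0, 0, 0, 0, 0.1, 0.09, 1.5], [0, 0, 0, 0, 0.1, 0.09, 1.5]],
])

```text
clock: 18.1
tool_pos: [0.4613, 0.1388, 0.0986]
orientation: [-179.8, 0.0, -177.0]
force: [2.4, -16.3, 14.5]
opening: 0.0194
gripper_force: 30.0
```

Call:
play_rows([
  [[0, 0, 0, 0, 0, 0, 1.5], [0, 0, 0, 0, 0, 0, 1.5], [0, 0, 0, 0, 0, 0, 1.5], [0, 0, 0, 0, -0.08, -0.07, 1.5], [0, 0, 0, 0, -0.1, -0.1, 2.6], [0, 0, 0, 0, -0.1, -0.1, 4], [0, 0, 0, 0, -0.1, -0.1, 5], [0, 0, 0, 0, -0.1, -1.5, 5]],
])

```text
clock: 18.77
tool_pos: [0.4595, 0.1399, 0.1101]
orientation: [-179.9, -0.2, -177.0]
force: [-0.0, -0.3, -0.3]
opening: 0.0403
gripper_force: 0.0
```

Call:
play_rows([
  [[0, 0, 0, 0, 0, -3, 5], [0, 0, 0, 0, 0, -6, 5], [0, 0, 0, 0.5, 0, -9, 5], [0, 0, 0, 3.5, 0, -11, 5], [0, 0, 0, 7, -2, -11, 5], [0, 0, 0, 7, -5, -11, 5], [0, 0, 0, 7, -8, -11, 5], [0, 0, 0, 7, -11, -11, 5]],
])

```text
clock: 19.43
tool_pos: [0.3963, 0.0267, 0.2225]
orientation: [179.9, 0.1, -176.8]
force: [1.1, -0.1, -0.0]
opening: 0.05
gripper_force: 0.0
```

Run:
```python
from h import *
o=ctrl.get_obs();print(o["tool_pos"],o["force"],o["clock"])
a=ctrl.snapshot("scene");save(a,"i.png",(155,110,135,120),4.9)
```

```text
[0.39626538 0.02670608 0.22248464] [ 1.08077517 -0.14592944 -0.02373469] 19.4333
```

View pics/i.png

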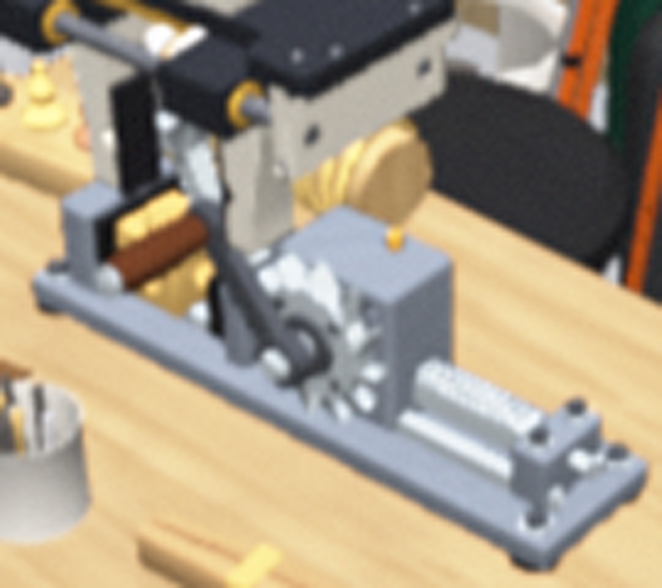

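The picture shows the rack end up at the stop screw (about 535, 425), the crank over to the left (155, 250), the pawl still laid back (195, 160), and the block standing.

```bash
python3 -c "
from plant import ctrl
print(ctrl.close_job())"
```

```text
the job is handed in; nothing more can be done
None
```

The job is handed in, though the hand-in gave no verdict: the crank was eased about 8° forward, the pawl lifted freely and laid over on its rest, and the rack wound back against the stop screw at about 22 N at the grip (an estimated 40 to 55 N on the screw). I then let go; in the last picture the block was still standing on the bed.

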